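# Set and lock the stop of a wire-length gauge

### The arm

A 6-joint arm with a two-finger parallel gripper is mounted at the origin on a cart in front of the work surface, level with it; the furniture and walls round the work are solid. World frame = base frame: x ahead of the robot, y to its left, z up, the work surface at z = 0. Lengths are in m, angles in rad, forces in N, time in s.
With the tool pointing down it reaches from about 0.25 to 0.725 m from the base axis. Payload 4 kg.
Tool frame: the origin (TCP) lies between the finger pads; the fingertips stand 11 mm ahead of it and the grasp point (between the pads) lies 8 mm behind it (tcp_to_tips is the z of the fingertips in the tool frame, in m); z points along the fingers, y is the direction in which the jaws open and shut (so a half turn about z gives the same grasp; the last joint's range is limited). The gripper opens to 85 mm and grips with 20 to 120 N. Pads are 22 mm wide; open, the fingers measure 114 mm over their backs; the gripper's body (76 mm by 85 mm) begins 54 mm behind the grasp point. The pads swing forward as they close: fully open they stand 13 mm farther back than shut.
Start: joints at [-1.287, 0.241, 0.005, 1.335, 0, 1.571], TCP at [0.14, -0.48, 0.242] pointing down, gripper open.
Joint ranges: [-2.72, 2.72], [-1.05, 1.87], [-1.09, 1.28], [-1.99, 2.15], [-1.42, 1.44], [-3.14, 3.14]. Speed limits (rad/s): [2.79, 2.79, 3.14, 3.14, 3.14, 3.14].

### API

Orientations are given as a unit quaternion [x, y, z, w].
In Python, from workcell import * gives the robot as it stands.
- The arm moves only by the tool move_arm, never from a script. Its argument "moves" is a list that holds one entry, the list of rows, each a list of 7 numbers: the shift along the world's x, y, z in units of 500 mm (1.0 is 500 mm), then the turn, a rotation vector about the world's x, y, z in units of 30 degrees (1.0 is 30 degrees), then the closure, from -1 (fully open) to 1 (shut), so that 0 is half open. A call has 1 to 8 rows; each row shifts and turns the pose as measured when the row begins; what a row does not reach is not made up. A row lasts 1/12 s, in which the tool goes at most 41.7 mm and 7.16 degrees, less where a joint would pass 70% of its speed; a pose out of reach is approached as far as the arm can. A call with a number of a shift or a turn outside -1 to 1 is refused whole. A call with a gripper value outside its range is refused whole. The fingers move at their own pace and stop on an object; the grip force is fixed at half the most. Time passes only in rows, so rows that do not move let the fingers close. It gives the time, the measured TCP pose, the force and the opening at its end, in the units of the state.
- get_obs(): the state, without advancing time (a new reading comes with each control period).
- camera(name): name is "scene" or "top"; returns a dict with "pixels" (420x560x3 uint8, red, green, blue), "range_z" (420x560 float32, m along the optical axis (not along the pixel's ray), 0 where there is no reading), "fx", "fy", "cx", "cy" (pixels), "extrinsics" (4x4, takes a point from camera to world coordinates). Camera axes: x right, y down, z forward; pixel columns grow to the right and rows downward; lengths in m; the calibration is good to about 2 mm. A picture is of the moment at which its call begins.
- job_done(): hands the job in, once; it reports no verdict.
The state is a dict: "clock": time; "joint_pos": joint angles; "joint_vel": joint speeds; "tau": joint torques, N m; "eef_pos": TCP position; "tool_rot": TCP orientation; "ft_force": force on the tool from outside, world axes, zero at the start; "ft_torque": the same for the moment, N m; "grip_width": finger opening in m.
Only numpy, scipy, OpenCV 4.12 (cv2) and the standard library are available. Lean on these libraries where they do the work, as an engineer would, in place of code of your own. Each camera call takes 0.05 s, during which the arm holds its last target.

### The job

On the gauge with the red wing knob, slide the stop along its rail until the black line on its front is level with the yellow marker clip, then turn the red knob clockwise as far as it goes, so that its wing lies along the rail and the stop is locked there. The gauge with the blue knob is already set: leave its stop and knob as they are.

Things in the scene. Friction and masses are not known exactly. Their poses are not given: they have to be found in the camera images.
- red_gauge: The gauge to set, fixed to the worktop: aluminium base plate 80 x 220 x 10 mm with a slotted steel rail along its length and a grey sliding stop on the rail. Origin: centre of the base's underside; y runs along the rail, x across it (the graduated edge with the yellow clip is the -x edge, nearest the robot), z up. End blocks reach 38 mm high, the stop's body 46 mm.
- red_stop (a joint): Slide of the grey stop (46 mm across the rail, 50 mm along it) along the gauge's y, in m: 0 mid-rail, limits -0.075 and +0.075. The knob's axis and the black line are at its middle. Loose, it slides with about 1 N and can be moved by the knob; locked, it resists about 8 N. It always starts 50 mm or more from the marker.
- red_grip (a point): Point on the vertical axis of the red wing knob at the height to grip, 74 mm above the worktop. The wing is an upright flat bar 42 mm long, 12 mm thick, from 52 mm to 83 mm above the worktop, centred on the axis; the hub under it (30 mm across) and the stop's top (46 mm) are lower. The point turns with the knob: its x axis lies along the wing, its y axis across the wing's thickness. The knob moves with the stop.
- red_knob (a joint): Turn of the red knob, rad, growing clockwise seen from above. 0: loose, wing about across the rail (its x axis 0.17 rad clockwise of the gauge's x). 1.4: end stop, locked, wing along the rail. Over the last 0.9 rad an eccentric grips the rail: a little stiffer (under 0.1 N m before the end stop), drawing the stop 2 to 5 mm to the gauge's +y. The knob stays where it is left.
- red_pointer (a point): Foot of the black vertical line on the white plate on the front (-x) face of the red gauge's stop, 15 mm above the worktop.
- mark: Yellow marker clip on the front edge of the red gauge's base, 12 mm wide along the rail, 19 mm high, fixed. Its origin has the same frame directions as the gauge's and lies on the rail's centre line at worktop height, level along the rail with the clip's tip.
- blue_grip (a point): Same point on the blue knob of the second gauge, of the same make and sizes, which is already locked and must be left as it is.
- blue_knob (a joint): Turn of the blue knob, as for the red: near 1.4, locked, at the start.

How it is judged:
On the way:
1. the red gauge's stop is level with the yellow marker while its knob is still loose (y of red_pointer in the frame of mark between -0.015 and 0.015 m and value of joint red_knob below 0.6 rad), for 0.1 s.
At the end, for the whole second after the job is handed in: The black line of the red gauge's stop is within 15 mm, along the rail, of the yellow marker; the red knob is turned to at least 1.15 of its 1.4 rad (locked); the stop is at rest; the blue gauge is as it was (y of red_pointer in the frame of mark between -0.015 and 0.015 m and value of joint red_knob above 1.15 rad and velocity of joint red_stop between -0.01 and 0.01 m/s); the robot touches nothing.
It fails at once if the stop of the blue gauge moved more than 10 mm (distance of blue_grip from where it was at the start of the episode above 0.01 m).
It fails at once if the blue knob was turned loose by more than about 0.25 rad (value of joint blue_knob below 1.1 rad).
It also fails if it takes over 40 s, if anything falls off the work surface, if the arm or the gripper's body presses on something with over 40 N, if the wrist force passes 120 N, or if a joint passes its speed limit or range.

## Working session

There is one attempt and no reset: what is moved stays moved. The work goes in short steps, Python scripts to look and compute and a tool call to move; the robot and the scene stay as the last step left them, time stands still between calls to the robot, and variables do not carry over. Pictures are saved under pics/ and viewed, and the job is handed in when it is done.

Besides the shell and the picture viewer there is one more tool, called after "Emit:" as name(argument=value, ...) on one line, values as JSON. move_arm: Moves the arm, as the interface text tells. Shifts and turns lie within -1 to 1; 1 stands for 500 mm of shift or 30 degrees of turn. Its arguments: {"type":"object","properties":{"moves":{"type":"array","items":{"type":"array","items":{"type":"array","items":{"type":"number"}}}}},"required":["moves"]}

```bash
mkdir -p pics; python3 - <<'E'
from workcell import *
import cv2,numpy as np
for n in("scene","top"):
    c=camera(n); cv2.imwrite(f"pics/{n}0.png",cv2.cvtColor(c["pixels"],cv2.COLOR_RGB2BGR)); np.savez(f"{n}0.npz",**c)
    print(n,c["fx"],c["cx"],c["cy"],c["extrinsics"].round(3).tolist())
o=get_obs();print(o)
E
```

```text
scene 393.3029658080217 275.38191664026846 213.4801082608933 [[-0.872, -0.385, 0.301, 0.226], [-0.489, 0.687, -0.537, 0.314], [-0.0, -0.616, -0.788, 0.732], [0.0, 0.0, 0.0, 1.0]]
top 436.9739008589929 278.47348919872394 208.7141249428286 [[0.016, -0.994, 0.109, 0.392], [-1.0, -0.015, 0.005, -0.168], [-0.003, -0.11, -0.994, 0.91], [0.0, 0.0, 0.0, 1.0]]
{'clock': 0.1, 'joint_pos': array([-1.28699435e+00,  2.41358012e-01,  3.88633990e-03,  1.33523141e+00,
       -7.83987273e-06,  1.57080212e+00]), 'joint_vel': array([-5.39175566e-05,  5.42013198e-04,  5.24724460e-03, -9.82734928e-04,
        1.38382646e-03, -8.71956905e-04]), 'tau': array([-4.03890544e-05, -3.73137939e+01,  2.53009826e+01,  1.08234616e-02,
       -8.97602172e-05,  1.24516555e-05]), 'eef_pos': array([ 0.13984917, -0.47947702,  0.24150226]), 'tool_rot': array([ 9.89948897e-01,  1.41422322e-01, -1.38714828e-04, -9.43239593e-04]), 'ft_force': array([-0.4797084 , -0.34984038, -0.24549544]), 'ft_torque': array([-0.0267289 , -0.02331855,  0.03814841]), 'grip_width': 0.08578494569867474}
```

View pics/scene0.png

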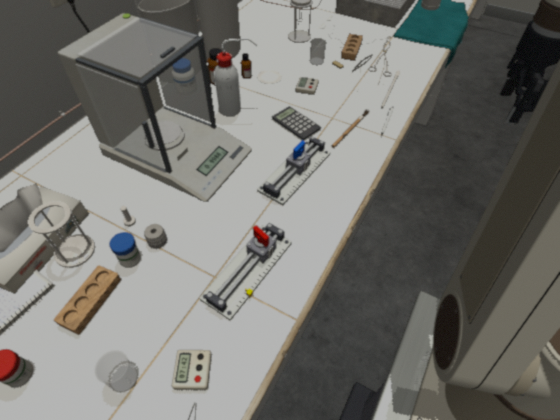

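View pics/top0.png

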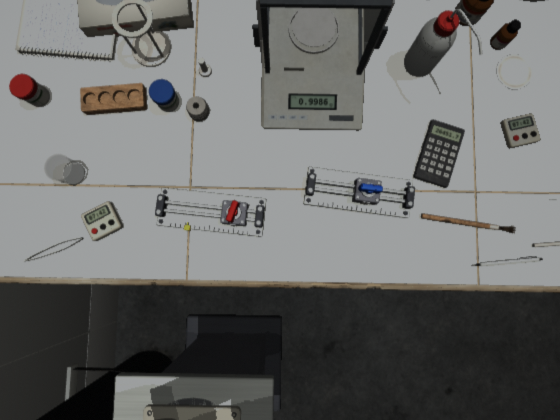

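The scene and top views both show the red gauge near top px (210,212), with its knob at (233,211) and the yellow clip at (187,227). The blue gauge is at (360,190). I'll enlarge the crops next.

```bash
cat > h.py <<'E'
import numpy as np,cv2
def load(n): return dict(np.load(n))
def px2w(c,u,v,z):
    E=c["extrinsics"];d=E[:3,:3]@np.array([(u-c["cx"])/c["fx"],(v-c["cy"])/c["fy"],1.]);o=E[:3,3]
    return o+d*(z-o[2])/d[2]
def w2px(c,p):
    E=c["extrinsics"];q=E[:3,:3].T@(np.asarray(p)-E[:3,3]);return np.array([q[0]/q[2]*c["fx"]+c["cx"],q[1]/q[2]*c["fy"]+c["cy"]])
def crop(c,u0,v0,w,h,s,name):
    im=cv2.cvtColor(c["pixels"],cv2.COLOR_RGB2BGR)[v0:v0+h,u0:u0+w];im=cv2.resize(im,None,fx=s,fy=s,interpolation=cv2.INTER_CUBIC)
    for k in range(0,w,10): cv2.line(im,(k*s,0),(k*s,6),(0,255,0),1); cv2.putText(im,str(u0+k),(k*s,16),0,.35,(0,200,0))
    for k in range(0,h,10): cv2.line(im,(0,k*s),(6,k*s),(0,255,0),1); cv2.putText(im,str(v0+k),(8,k*s+4),0,.35,(0,200,0))
    cv2.imwrite(name,im)
E
python3 - <<'E'
from h import *
crop(load("top0.npz"),145,180,130,64,6,"pics/t1.png")
crop(load("scene0.npz"),195,215,110,105,5,"pics/s1.png")
E
```

```text
(no output)
```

View pics/t1.png

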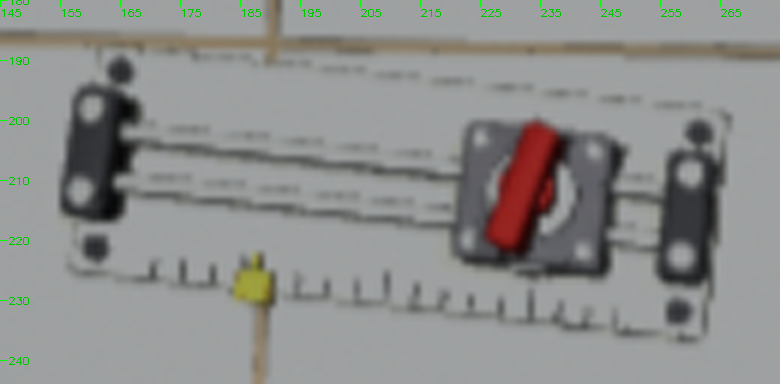

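View pics/s1.png

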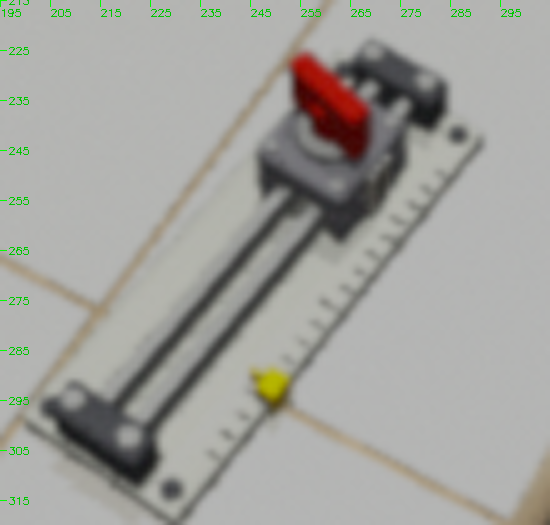

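```bash
python3 - <<'E'
from h import *
c=load("top0.npz")
P=lambda X,Y,z:px2w(c,145+X/6-0.4,180+Y/6-0.4,z)[:2]
co=[P(98,48,.01),P(730,118,.01),P(705,337,.01),P(70,270,.01)]
for a in co: print(a.round(4))
print("sizes",[np.linalg.norm(co[i]-co[(i+1)%4]).round(4) for i in range(4)])
ce=np.mean(co,0); ydir=(co[0]+co[3]-co[1]-co[2]);ydir/=np.linalg.norm(ydir);xdir=np.array([ydir[1],-ydir[0]])
print("centre",ce,"ydir",ydir,np.degrees(np.arctan2(-ydir[0],ydir[1])))
def L(p): d=p-ce; return (d@xdir*1000).round(1),(d@ydir*1000).round(1)
for n,a in dict(wing=P(523,186,.083),wt=P(541,126,.083),wb=P(505,245,.083),clip=P(252,272,.019),clipTip=P(257,258,.012),clipbody=P(252,285,.015)).items(): print(n,a.round(4),L(a))
for q in[(470,122),(620,137),(606,275),(455,260)]: print("stop",L(P(*q,.046)))
for q in[(75,88),(133,95),(122,220),(62,213)]: print("blockL",L(P(*q,.038)))
for q in[(670,150),(718,155),(705,285),(657,280)]: print("blockR",L(P(*q,.038)))
d=P(541,126,.083)-P(505,245,.083);print("wing dir deg",np.degrees(np.arctan2(d[1],d[0])),np.linalg.norm(d),"gauge x deg",np.degrees(np.arctan2(xdir[1],xdir[0])))
s=load("scene0.npz")
Q=lambda X,Y,z:px2w(s,195+X/5-.4,215+Y/5-.4,z)[:2]
for n,q in dict(clip=(270,383,.019),tip=(255,375,.012),wA=(300,62,.083),wB=(362,112,.083),corner=(483,143,.01),corner2=(178,523,.01),corner3=(25,425,.01)).items(): print("scene",n,Q(*q).round(4),L(Q(*q)))
E
```

```text
[0.5313 0.0819]
[ 0.5102 -0.1381]
[ 0.4343 -0.1309]
[0.4539 0.088 ]
sizes [np.float64(0.221), np.float64(0.0762), np.float64(0.2198), np.float64(0.0776)]
centre [ 0.48244357 -0.02479558] ydir [0.09232697 0.99572874] -5.2974902050423855
wing [ 0.4778 -0.0753] (np.float64(0.1), np.float64(-50.7))
wt [ 0.4971 -0.0805] (np.float64(19.7), np.float64(-54.1))
wb [ 0.459  -0.0701] (np.float64(-19.2), np.float64(-47.3))
clip [0.4536 0.0234] (np.float64(-33.2), np.float64(45.3))
clipTip [0.4589 0.0234] (np.float64(-27.9), np.float64(45.8))
clipbody [0.4494 0.0241] (np.float64(-37.4), np.float64(45.6))
stop (np.float64(22.8), np.float64(-26.1))
stop (np.float64(23.2), np.float64(-76.3))
stop (np.float64(-22.9), np.float64(-77.0))
stop (np.float64(-23.3), np.float64(-26.8))
blockL (np.float64(20.9), np.float64(108.4))
blockL (np.float64(20.6), np.float64(88.7))
blockL (np.float64(-21.5), np.float64(86.6))
blockL (np.float64(-21.4), np.float64(106.9))
blockR (np.float64(21.6), np.float64(-92.7))
blockR (np.float64(21.7), np.float64(-108.9))
blockR (np.float64(-22.1), np.float64(-109.5))
blockR (np.float64(-22.2), np.float64(-93.4))
wing dir deg -15.221826280780043 0.03949899538103754 gauge x deg -5.2974902050423855
scene clip [0.4487 0.025 ] (np.float64(-38.2), np.float64(46.5))
scene tip [0.458  0.0221] (np.float64(-28.7), np.float64(44.5))
scene wA [ 0.4936 -0.0778] (np.float64(16.0), np.float64(-51.7))
scene wB [ 0.4592 -0.0687] (np.float64(-19.1), np.float64(-45.9))
scene corner [ 0.4307 -0.1234] (np.float64(-42.4), np.float64(-102.9))
scene corner2 [0.4512 0.0892] (np.float64(-41.6), np.float64(110.7))
scene corner3 [0.5269 0.0847] (np.float64(34.2), np.float64(113.2))
```

The red stop sits at gauge y ≈ -51 mm and the clip at ≈ +45.6 mm. Both cameras agree to about 2 mm, and the sizes match what was given. The wing lies at -15.2° in world, as expected. I'll approach while turning the tool counter-clockwise, and check which way joint 6 goes.

Emit:
move_arm(moves=[[[0.032,0.04,0,0,0,0.236,-0.4],[0.032,0.04,0,0,0,0.236,-0.4],[0.032,0.04,0,0,0,0.236,-0.4],[0.032,0.04,0,0,0,0.236,-0.4]]])

```text
clock: 0.43
eef_pos: [0.2024, -0.3994, 0.2387]
tool_rot: [0.924, 0.382, -0.001, -0.002]
ft_force: [1.5, 0.4, -0.0]
grip_width: 0.0597
```

```bash
cat >> h.py <<'E'
def st():
    from workcell import get_obs
    from scipy.spatial.transform import Rotation as R
    o=get_obs();M=R.from_quat(o["tool_rot"]).as_matrix()
    print("t",round(o["clock"],2),"tcp",o["eef_pos"].round(4),"phi_x",np.degrees(np.arctan2(M[1,0],M[0,0])).round(2),"zt",M[:,2].round(4),"q",o["joint_pos"].round(3),"F",o["ft_force"].round(1),"T",o["ft_torque"].round(2),"w",o["grip_width"].round(4))
    p=o["eef_pos"];d=p[:2]-[0.48244,-0.0248];yd=np.array([.0923,.9957]);print("gauge xy mm",(d@[yd[1],-yd[0]]*1000).round(1),(d@yd*1000).round(1))
E
python3 -c "from h import *;st()"
```

```text
Traceback (most recent call last):
  File "h.py", line 17, in st
    print("t",round(o["clock"],2),"tcp",o["eef_pos"].round(4),"phi_x",np.degrees(np.arctan2(M[1,0],M[0,0])).round(2),"zt",M[:,2].round(4),"q",o["joint_pos"].round(3),"F",o["ft_force"].round(1),"T",o["ft_torque"].round(2),"w",o["grip_width"].round(4))
                                                                                                                                                                                                                                 ^^^^^^^^^^^^^^^^^^^^^
AttributeError: 'float' object has no attribute 'round'
```

```bash
sed -i 's/o\["grip_width"\].round(4)/round(float(o["grip_width"]),4)/' h.py
python3 -c "from h import *;st()"
```

```text
t 0.43 tcp [ 0.2024 -0.3994  0.2387] phi_x 44.93 zt [-0.0039  0.0033 -1.    ] q [-1.1    0.143 -0.126  1.306 -0.002  1.257] F [ 1.5  0.4 -0. ] T [-0.01 -0.03 -0.03] w 0.0597
gauge xy mm -244.3 -398.9
```

Emit:
move_arm(moves=[[[0.032,0.038,0,0,0,0.236,-0.4],[0.032,0.038,0,0,0,0.236,-0.4],[0.032,0.038,0,0,0,0.236,-0.4],[0.032,0.038,0,0,0,0.236,-0.4],[0.032,0.038,0,0,0,0.236,-0.4],[0.032,0.038,0,0,0,0.236,-0.4],[0.032,0.038,0,0,0,0.236,-0.4],[0.032,0.038,0,0,0,0.236,-0.4]]])

```text
clock: 1.1
eef_pos: [0.333, -0.237, 0.2355]
tool_rot: [0.627, 0.779, -0.003, -0.005]
ft_force: [-0.5, -0.2, 0.3]
grip_width: 0.0597
```

Emit:
move_arm(moves=[[[0.032,0.038,0,0,0,0.236,-0.4],[0.032,0.038,0,0,0,0.236,-0.4],[0.032,0.038,0,0,0,0.236,-0.4],[0.032,0.038,0,0,0,0.236,-0.4],[0.032,0.038,0,0,0,0.236,-0.4],[0.032,0.038,0,0,0,0.236,-0.4],[0.032,0.038,-0.02,0,0,0.236,-0.4],[0.032,0.038,-0.02,0,0,0.236,-0.4]]])

```text
clock: 1.77
eef_pos: [0.4653, -0.0753, 0.2143]
tool_rot: [0.177, 0.984, -0.006, -0.003]
ft_force: [0.3, -0.9, -0.7]
grip_width: 0.0597
```

```bash
python3 -c "from h import *;st()"
```

```text
t 1.77 tcp [ 0.4653 -0.0753  0.2143] phi_x 159.59 zt [-0.0088 -0.0103 -0.9999] q [-0.153  0.204 -0.116  1.258 -0.011  0.203] F [ 0.3 -0.9 -0.7] T [ 0.01 -0.02  0.01] w 0.0597
gauge xy mm -12.4 -51.8
```

Emit:
move_arm(moves=[[[0.025,0,-0.02,0.02,-0.017,0.173,-0.4],[0,0,-0.06,0,0,0,-0.4],[0,0,-0.06,0,0,0,-0.4],[0,0,-0.04,0,0,0,-0.4],[0,0,0,0,0,0,-0.4]]])

```text
clock: 2.18
eef_pos: [0.4809, -0.0691, 0.1186]
tool_rot: [0.123, 0.992, 0.001, 0.0]
ft_force: [-0.5, -0.3, 0.5]
grip_width: 0.0594
```

```bash
python3 - <<'E'
from h import *
from workcell import camera
st()
for n in("scene","top"):
    c=camera(n);np.savez(n+"1.npz",**c)
crop(load("scene1.npz"),195,180,130,110,5,"pics/s2.png")
E
```

```text
t 2.18 tcp [ 0.4809 -0.0691  0.1186] phi_x 165.93 zt [ 0.0012  0.002  -1.    ] q [-0.144  0.305 -0.248  1.017  0.002  0.102] F [-0.5 -0.3  0.5] T [-0.05  0.05  0.01] w 0.0594
gauge xy mm 2.6 -44.3
```

View pics/s2.png

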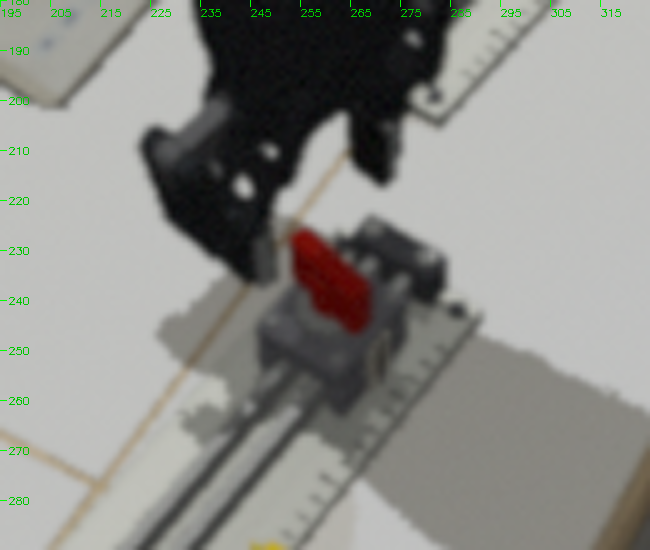

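The jaws straddle the red wing (wing at about px (258,237) in scene). I'll correct xy, go down, then close.

Emit:
move_arm(moves=[[[-0.006,-0.0125,-0.02,0,0,-0.037,-0.4],[0,0,-0.04,0,0,0,-0.4],[0,0,-0.035,0,0,0,-0.4],[0,0,0,0,0,0,-0.4]]])

```text
clock: 2.62
eef_pos: [0.486, -0.0776, 0.0813]
tool_rot: [0.133, 0.991, 0.001, 0.01]
ft_force: [-0.3, 1.1, 0.8]
grip_width: 0.0596
```

```bash
python3 -c "from h import *;st()"
```

```text
t 2.62 tcp [ 0.486  -0.0776  0.0813] phi_x 164.68 zt [ 0.0207 -0.0013 -0.9998] q [-0.16   0.345 -0.302  0.902  0.002  0.108] F [-0.3  1.1  0.8] T [ 0.01  0.07 -0.08] w 0.0596
gauge xy mm 8.4 -52.3
```

Emit:
move_arm(moves=[[[-0.016,0.004,-0.012,0,0.04,0,-0.4],[0,0,-0.012,0,0,0,-0.4],[0,0,0,0,0,0,-0.4]]])

```text
clock: 2.87
eef_pos: [0.4805, -0.0763, 0.0732]
tool_rot: [0.134, 0.991, -0.001, 0.003]
ft_force: [0.5, 0.2, 0.1]
grip_width: 0.0597
```

```bash
python3 -c "from h import *;st()"
```

```text
t 2.87 tcp [ 0.4805 -0.0763  0.0732] phi_x 164.64 zt [ 0.005  -0.0025 -1.    ] q [-0.157  0.356 -0.311  0.898 -0.002  0.112] F [0.5 0.2 0.1] T [ 0.06 -0.    0.03] w 0.0597
gauge xy mm 2.8 -51.5
```

Emit:
move_arm(moves=[[[-0.005,0.002,-0.009,0,0.01,0,-0.4],[0,0,0,0,0,0,0.2],[0,0,0,0,0,0,1],[0,0,0,0,0,0,1],[0,0,0,0,0,0,1],[0,0,0,0,0,0,1],[0,0,0,0,0,0,1],[0,0,0,0,0,0,1]]])

```text
clock: 3.53
eef_pos: [0.4799, -0.0754, 0.0713]
tool_rot: [0.134, 0.991, -0.001, 0.002]
ft_force: [0.0, -0.2, -0.6]
grip_width: 0.0107
```

```bash
python3 -c "from h import *;st()"
```

```text
t 3.53 tcp [ 0.4799 -0.0754  0.0713] phi_x 164.65 zt [ 0.0043 -0.0032 -1.    ] q [-0.154  0.358 -0.315  0.893 -0.003  0.114] F [ 0.  -0.2 -0.6] T [ 0.   -0.04 -0.01] w 0.0107
gauge xy mm 2.1 -50.6
```

Gripped: opening 10.7 mm on the 12 mm wing. Now I'll slide about 93 mm along the gauge's +y.

Emit:
move_arm(moves=[[[0.001,0.012,0,0,0,0,1],[0.0015,0.02,0,0,0,0,1],[0.002,0.024,0,0,0,0,1],[0.002,0.024,0,0,0,0,1]]])

```text
clock: 3.87
eef_pos: [0.4835, -0.0356, 0.0713]
tool_rot: [0.136, 0.991, -0.003, 0.003]
ft_force: [0.0, -1.0, -1.0]
grip_width: 0.0107
```

```bash
python3 -c "from h import *;st()"
```

```text
t 3.87 tcp [ 0.4835 -0.0356  0.0713] phi_x 164.37 zt [ 0.0049 -0.0061 -1.    ] q [-0.07   0.356 -0.318  0.892 -0.006  0.203] F [ 0. -1. -1.] T [-0.2  -0.15  0.06] w 0.0107
gauge xy mm 2.0 -10.7
```

Emit:
move_arm(moves=[[[0.002,0.024,0,0.005,0,0,1],[0.002,0.024,0,0.005,0,0,1],[0.002,0.024,0,0,0,0,1],[0.0015,0.02,0,0,0,0,1],[0.001,0.01,0,0,0,0,1],[0,0,0,0,0,0,1],[0,0,0,0,0,0,1]]])

```text
clock: 4.45
eef_pos: [0.4889, 0.0232, 0.0713]
tool_rot: [0.133, 0.991, -0.001, 0.004]
ft_force: [0.3, -2.0, -0.6]
grip_width: 0.0108
```

```bash
python3 - <<'E'
from h import *
from workcell import camera
st()
for n in("scene","top"):
    c=camera(n);np.savez(n+"2.npz",**c)
crop(load("scene2.npz"),185,220,120,100,6,"pics/s3.png")
E
```

```text
t 4.45 tcp [0.4889 0.0232 0.0713] phi_x 164.67 zt [ 0.0071 -0.0025 -1.    ] q [ 0.049  0.362 -0.307  0.894 -0.003  0.317] F [ 0.3 -2.  -0.6] T [-0.22 -0.13 -0.01] w 0.0108
gauge xy mm 2.0 48.4
```

View pics/s3.png

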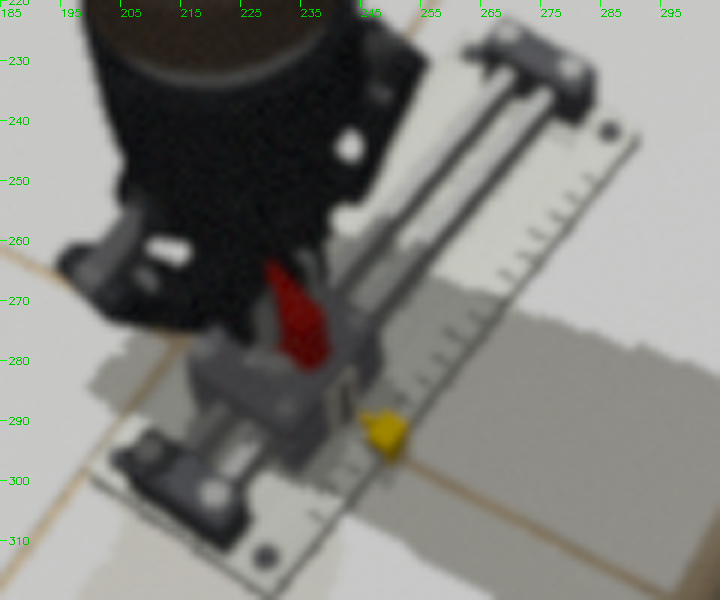

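The stop is beside the clip, with the black line's foot near scene px (242.5,289) and the clip tip near (245,289). I'll measure the offset in gauge coordinates.

```bash
python3 - <<'E'
from h import *
s=load("scene2.npz")
ce=np.array([.48244,-.0248]);yd=np.array([.0923,.9957]);xd=np.array([yd[1],-yd[0]])
for n,(X,Y,z) in dict(foot=(343,418,.015),top=(349,372,.038),tip=(362,415,.015),clip=(387,420,.019)).items():
    p=px2w(s,185+X/6-.4,220+Y/6-.4,z)[:2]-ce;print(n,(p@xd*1000).round(1),(p@yd*1000).round(1))
E
```

```text
foot -22.9 49.4
top -22.8 43.5
tip -27.5 44.9
clip -36.9 43.1
```

Emit:
move_arm(moves=[[[-0.002,-0.01,0,0,0.01,0,1],[0,0,0,0,0,0,1],[0,0,0,0,0,0,1]]])

```text
clock: 4.8
eef_pos: [0.4884, 0.0172, 0.0713]
tool_rot: [0.134, 0.991, 0.0, 0.001]
ft_force: [1.1, 0.6, -0.1]
grip_width: 0.0106
```

```bash
python3 -c "from h import *;st()"
```

```text
t 4.8 tcp [0.4884 0.0172 0.0713] phi_x 164.57 zt [ 2.6e-03 -1.0e-04 -1.0e+00] q [ 0.035  0.364 -0.305  0.899 -0.     0.305] F [ 1.1  0.6 -0.1] T [ 0.2  -0.28  0.07] w 0.0106
gauge xy mm 2.0 42.4
```

Emit:
move_arm(moves=[[[0,0,0,0,0,-0.2,1],[0,0,0,0,0,-0.2,1],[0,0,0,0,0,-0.2,1],[0,0,0,0,0,-0.2,1],[0,0,0,0,0,-0.2,1]]])

```text
clock: 5.22
eef_pos: [0.4879, 0.0158, 0.0713]
tool_rot: [0.398, 0.917, 0.001, 0.001]
ft_force: [0.5, 1.4, -1.9]
grip_width: 0.0111
```

```bash
python3 -c "from h import *;st()"
```

```text
t 5.22 tcp [0.4879 0.0158 0.0713] phi_x 133.07 zt [ 0.0017  0.0011 -1.    ] q [ 0.032  0.364 -0.305  0.9    0.001  0.851] F [ 0.5  1.4 -1.9] T [ 0.07 -0.2   0.1 ] w 0.0111
gauge xy mm 1.7 40.9
```

Emit:
move_arm(moves=[[[0,0.001,0,0,0,-0.2,1],[0,0.001,0,0,0,-0.2,1],[0,0.001,0,0,0,-0.2,1],[0,0.001,0,0,0,-0.2,1],[0,0.001,0,0,0,-0.2,1],[0,0,0,0,0,-0.2,1]]])

```text
clock: 5.72
eef_pos: [0.4872, 0.0187, 0.0713]
tool_rot: [0.675, 0.738, 0.003, -0.002]
ft_force: [0.7, 3.0, -2.0]
grip_width: 0.0108
```

```bash
python3 -c "from h import *;st()"
```

```text
t 5.72 tcp [0.4872 0.0187 0.0713] phi_x 95.12 zt [ 0.0018  0.0066 -1.    ] q [ 0.035  0.363 -0.307  0.899  0.007  1.516] F [ 0.7  3.  -2. ] T [0.63 0.01 0.11] w 0.0108
gauge xy mm 0.8 43.8
```

Emit:
move_arm(moves=[[[0,0.001,0,0,0,-0.18,1],[0,0,0,0,0,-0.12,1],[0,0,0,0,0,-0.06,1],[0,0,0,0,0,0,1]]])

```text
clock: 6.05
eef_pos: [0.4871, 0.0199, 0.0713]
tool_rot: [0.745, 0.667, 0.004, -0.003]
ft_force: [1.7, 1.9, -1.4]
grip_width: 0.0112
```

```bash
python3 -c "from h import *;st()"
```

```text
t 6.05 tcp [0.4871 0.0199 0.0713] phi_x 83.67 zt [ 0.0024  0.0102 -0.9999] q [ 0.035  0.362 -0.308  0.898  0.01   1.716] F [ 1.7  1.9 -1.4] T [-0.06 -0.04  0.55] w 0.0112
gauge xy mm 0.5 45.0
```

A z-torque of 0.55 N m at -81° of turn means the end stop is reached. I'll open and retreat straight up.

Emit:
move_arm(moves=[[[0,0,0,0,0,0,0.2],[0,0,0,0,0,0,-0.4],[0,0,0,0,0,0,-0.4],[0,0,0,0,0,0,-0.4],[0,0,0.02,0,0,0,-0.4],[0,0,0.04,0,0,0,-0.4],[0,0,0.06,0,0,0,-0.4],[0,0,0.08,0,0,0,-0.4]]])

```text
clock: 6.72
eef_pos: [0.4772, 0.0176, 0.1654]
tool_rot: [0.746, 0.666, -0.005, -0.01]
ft_force: [1.8, 0.1, -0.2]
grip_width: 0.0599
```

Emit:
move_arm(moves=[[[-0.04,-0.06,0.05,0,0,0,-0.4],[-0.04,-0.08,0.03,0,0,0,-0.4],[-0.04,-0.08,0.02,0,0,0,-0.4],[-0.04,-0.08,0,0,0,0,-0.4],[-0.04,-0.08,0,0,0,0,-0.4],[-0.02,-0.08,0,0,0,0,-0.4],[0,0,0,0,0,0,-0.4],[0,0,0,0,0,0,-0.4]]])

```text
clock: 7.38
eef_pos: [0.3746, -0.2054, 0.225]
tool_rot: [0.745, 0.667, 0.001, -0.0]
ft_force: [-0.1, 0.0, -0.4]
grip_width: 0.0597
```

```bash
python3 - <<'E'
from h import *
from workcell import camera
st()
for n in("scene","top"):
    c=camera(n);np.savez(n+"3.npz",**c)
crop(load("scene3.npz"),185,215,120,105,5,"pics/s4.png")
crop(load("top3.npz"),145,180,130,64,6,"pics/t4.png")
a=load("top0.npz")["pixels"][160:225,295:425].astype(int);b=load("top3.npz")["pixels"][160:225,295:425].astype(int)
print("blue diff",np.abs(a-b).mean(),np.abs(a-b).max())
E
```

```text
t 7.38 tcp [ 0.3746 -0.2054  0.225 ] phi_x 83.74 zt [ 7.0e-04  1.3e-03 -1.0e+00] q [-0.503  0.106 -0.206  1.259  0.002  1.177] F [-0.1  0.  -0.4] T [0.02 0.01 0.05] w 0.0597
gauge xy mm -90.7 -189.8
blue diff 21.15396449704142 156
```

View pics/s4.png

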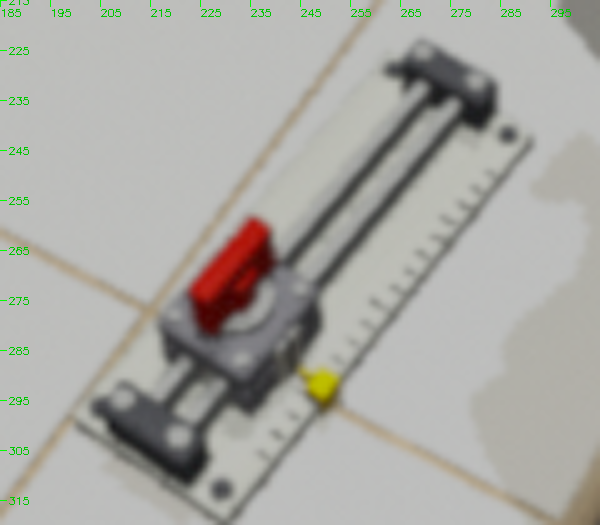

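View pics/t4.png

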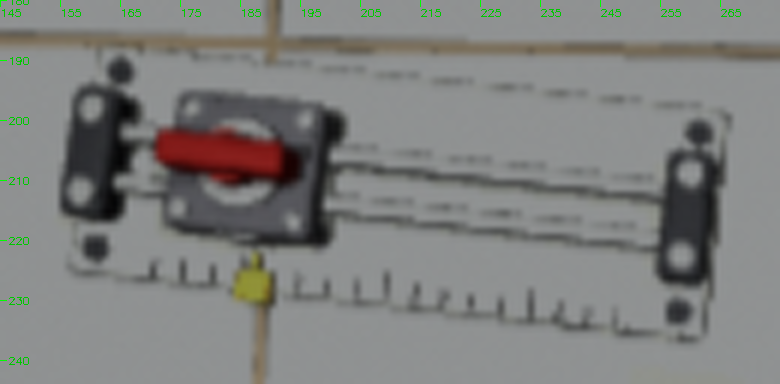

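The wing lies along the rail and the stop is level with the clip (top px: stop around (187,208), clip tip (187.8,222)). Now a numeric check.

```bash
python3 - <<'E'
from h import *
c=load("top3.npz");ce=np.array([.48244,-.0248]);yd=np.array([.0923,.9957])
P=lambda X,Y,z:px2w(c,145+X/6-.4,180+Y/6-.4,z)[:2]
print([((P(*q,.046)-ce)@yd*1000).round(1) for q in[(178,93),(328,103),(315,243),(163,228)]])
d=P(163,144,.083)-P(290,155,.083);print(np.degrees(np.arctan2(d[1],d[0]))-90)
crop(c,290,155,140,70,5,"pics/b.png")
E
```

```text
[np.float64(71.7), np.float64(21.6), np.float64(19.9), np.float64(70.6)]
-4.080819167430278
```

View pics/b.png

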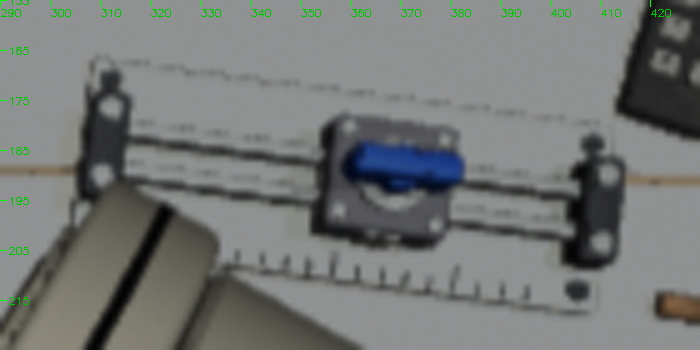

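```bash
python3 -c "
from workcell import *
print(job_done())"
```

```text
the job is handed in; nothing more can be done
None
```

I slid the red gauge's stop to the yellow clip while its knob was loose, turned the knob clockwise to its end stop, released it and backed the arm away. I then handed the job in at about 7.5 s; no verdict is reported.

Last checks from the top camera:
- **Stop position:** the stop's centre is about 46.0 mm along the rail from the gauge's middle and the clip about 45.6 mm, so they are within about 1 mm plus measuring error. With the stop still loose, just before the last 6 mm correction back, one scene-camera reading of the line's foot put it about 4.5 mm past the clip tip, still well inside 15 mm.
- **Red knob:** the wing is within about 1° of the rail's direction. The wrist torque rose to 0.55 N m at the end of an 81° turn, which fits the end stop.
- **Blue gauge:** its stop and wing look unchanged, and the arm worked well away from them. My pixel comparison of before and after did not match (mean difference 21). I put that down to the arm covering part of that view, so the blue check is by eye only.
- **Arm:** clear of everything, with contact forces near zero.

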